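# Dock the sample cassette and start the reader

### The arm

A 7-joint arm with a two-finger parallel gripper is mounted at the origin on the work surface. World frame = base frame: x ahead of the robot, y to its left, z up, the work surface at z = 0. Lengths are in m, angles in rad, forces in N, time in s.
With the tool pointing down it reaches from about 0.425 to 0.875 m from the base axis. Payload 4.7 kg.
Tool frame: the origin (TCP) lies midway between the tips of the shut fingers; the grasp point (between the pads) lies 19 mm behind it; z points along the fingers, y is the line along which they close (so a half turn about z gives the same grasp; the last joint's range is limited). The gripper opens to 87 mm and grips with 3 to 60 N. Pads are 19 mm wide; open, the fingers measure 117 mm over their backs; the gripper's body (75 mm by 190 mm) begins 51 mm behind the grasp point.
Start: joints at [1.283, 0.321, -0.07, 1.45, 0.023, 1.371, -0.057], TCP at [0.193, -0.621, 0.223] pointing down, gripper open.
Joint ranges: [-2.86, 2.86], [-0.3, 2.09], [-1.38, 1.24], [0.06, 2.45], [-1.56, 4.7], [0.09, 2.05], [-2.69, 2.69]. Speed limits (rad/s): [2.57, 2.57, 3.14, 3.14, 3.14, 3.14, 3.14].

### API

Orientations are given as a rotation vector (axis times angle).
In Python, from bench import ctrl gives the robot as it stands. The module is installed in compiled form; this text tells all that it offers.
- The arm moves only by the tool carry_out, never from a script. Its argument "steps" is a list of rows, each a list of 7 numbers: the turn, a rotation vector about the world's x, y, z in degrees, then the shift along the world's x, y, z in cm, then the opening, from 0 (shut) to 1 (fully open). A call has 1 to 12 rows; each row is the pose to reach, as a shift and turn from the pose commanded when the call began; what a row does not reach only later rows make up. A row lasts 1/10 s, in which the tool goes at most 50 mm and 8.59 degrees, less where a joint would pass 70% of its speed; a pose out of reach is approached as far as the arm can. A call with a gripper value outside its range is refused whole. The fingers move at their own pace and stop on an object; "squeeze" is the grip in N (left out, the last holds). Time passes only in rows, so rows that repeat a pose let the fingers close. It gives the time, the measured TCP pose, the force, the opening and the grip force at its end, in the units of the state.
- ctrl.get_state(): the state, without advancing time (a new reading comes with each control period).
- ctrl.get_image(name): name is "scene" or "side" or "wrist"; returns a dict with "pixels" (480x640x3 uint8, red, green, blue), "camera_matrix" (3x3 intrinsics, pixels), "k1" (the pictures are not rectified: a ray, as slopes to the right and down, at radius r is drawn at 1 + k1 r^2 times it, then the intrinsics apply), "cam_to_world" (4x4, takes a point from camera to world coordinates); the wrist camera has in their place "T_tool_cam" (4x4, takes a point from camera to tool coordinates, whose origin is the TCP and whose axes are the flange's). Camera axes: x right, y down, z forward; pixel columns grow to the right and rows downward; lengths in m; the calibration is good to about 2 mm. A picture is of the moment at which its call begins: read the wrist's pose just before it. There is no depth.
- ctrl.close_job(): hands the job in; it is judged then, once.
The state is a dict: "time": time; "joint_positions": joint angles; "qd": joint speeds; "joint_torque": joint torques, N m; "position": TCP position; "tool_rot": TCP orientation; "ft_force": force on the tool from outside, world axes, zero at the start; "torque": the same for the moment, N m; "grip_width": opening from 0.0 (shut) to 1.0 (fully open); "grip_force": force on a finger pad.
Only numpy, scipy, OpenCV 4.12 (cv2) and the standard library are available. Lean on these libraries where they do the work, as an engineer would, in place of code of your own. Each camera call takes 0.05 s, during which the arm holds its last target. There are 200 camera calls.

### The job

Slide the flat sample cassette along the bench into the reader's docking bay and push it home slowly and gently, until the catch snaps in and it stays there by itself; do not ram it. Then press the reader's start button fully down and let go. Leave the other things on the bench alone.

Things in the scene. Friction and masses are not known exactly. Their poses are not given: they have to be found in the camera images.
- cassette: Loose flat closed sample box, white plastic, grey lid panel: 100 mm (x) by 110 mm (y) by 45 mm tall, 0.35 to 0.7 kg, too wide to grip. Origin: centre of its underside. Its -y end, tapered to 86 mm over 17 mm, enters the bay first. Both 110 mm sides have an upright nick 15 mm long, 6 mm deep, 17 to 32 mm from the origin towards -y. At first its y axis is within about 0.55 rad of the reader's.
- reader: Grey bench reader, fixed: housing 270 mm wide (x), 105 mm tall, beyond y = -85 mm, open bay on its +y side. Origin: on the bench, mid-way between its rails. The cassette slides in along its -y, axes parallel. The bay's end block (98 mm wide, 35 mm tall) is adjustable, its place not told: the docked cassette's origin lies 0 to 35 mm from the reader's origin along +y.
- mouth (a point): Middle of the bay's mouth at bench level, 67 mm from the reader's origin along its +y. From here two upright aluminium rails (30 mm high, 12 mm thick) narrow from about 140 mm apart to 103 mm at y = +30 mm, then run parallel to the housing.
- bar (a joint): Travel (m) of the black sprung rubber bar, 50 mm wide, in the end block's face: 0 out; 0.008 with the cassette docked; the block's rigid face, a hard stop, is reached at 0.0105: come slowly (20 mm/s). It pushes back with 2 N when met, about 4.5 N when docked, and can push the cassette back out unless the catch has snapped in.
- catch (a joint): Travel (m) of the catch, a round steel nose sprung out of the +x rail: 0 out, about 0.004 while it rides on the cassette's side. The cassette's front corner meets it some 30 mm before the docked spot, and passing it takes about 4 to 8 N in all. It snaps into the nick at the docked spot or up to 2 mm past it, and then holds the cassette against the bar.
- start (a joint): Travel of the reader's start button in m: 0 up, 0.006 fully down (spring, about 5 N when fully down).
- start_top (a point): Centre of the top of the start button, a round grey push button 28 mm across on top of the reader's housing (pressed straight down), at about x = +95 mm, y = -230 mm in the reader's frame.
- jug: Bystander: clear plastic measuring jug with a side handle, 104 mm wide, 130 mm tall. Origin: centre of its underside.
- drink: Bystander: drink bottle, 68 mm wide, 190 mm tall. Origin: centre of its underside.
- cylinder: Bystander: clear measuring cylinder on a round foot (72 mm), 205 mm tall. Origin: centre of its underside.
- beaker: Bystander: small white plastic beaker, 60 mm wide, 65 mm tall. Origin: centre of its underside.
- jar: Bystander: squat amber jar, 52 mm wide, 55 mm tall. Origin: centre of its underside.
- spatula: Bystander: spatula lying flat, 170 mm long, along its x. Origin: on the underside, near its middle.
- dish: Bystander: flat clear dish, 70 mm wide, 16 mm tall. Origin: centre of its underside.

How it is judged:
By the outcome, as a careful person would: the job done as asked, in the order asked, and still so for the second after the job is handed in, with the robot touching nothing.
It also fails if it takes over 69 s, if anything falls off the work surface, if the arm or the gripper's body presses on something with over 40 N, if the wrist force passes 120 N, or if a joint passes its speed limit or range.

## Working session

There is one attempt and no reset: what is moved stays moved. The work goes in short steps, Python scripts to look and compute and a tool call to move; the robot and the scene stay as the last step left them, time stands still between calls to the robot, and variables do not carry over. Pictures are saved under pics/ and viewed, at most 10 in all, crops included, and the job is handed in when it is done.

Besides the shell and the picture viewer there is one more tool, called after "Request:" as name(argument=value, ...), one argument or row to a line, values as JSON. carry_out: Moves the arm, as the interface text tells. Its arguments: {"type":"object","properties":{"steps":{"type":"array","items":{"type":"array","items":{"type":"number"}}},"squeeze":{"type":"number"}},"required":["steps"]}

```bash
mkdir -p pics; python3 - <<'E'
from bench import ctrl
import cv2
for n in("scene","side"):
    i=ctrl.get_image(n);cv2.imwrite(f"pics/{n}0.png",i["pixels"][:,:,::-1])
    print(n,i["camera_matrix"].tolist(),i["k1"],i["cam_to_world"].round(4).tolist())
s=ctrl.get_state();print(s)
i=ctrl.get_image("wrist");print(i["T_tool_cam"].round(4).tolist())
E
```

```text
scene [[534.6003732466314, 0.0, 328.9513424417556], [0.0, 534.6003732466314, 237.00980308985544], [0.0, 0.0, 1.0]] -0.13501519469816306 [[0.4429, 0.6499, -0.6176, 1.2765], [0.8965, -0.3289, 0.2968, -0.2666], [-0.0102, -0.6851, -0.7284, 0.9416], [0.0, 0.0, 0.0, 1.0]]
side [[469.8563839330517, 0.0, 325.28251748176945], [0.0, 469.8563839330517, 235.46574443377853], [0.0, 0.0, 1.0]] -0.02773251448853039 [[-0.6906, -0.3731, 0.6195, -0.061], [-0.7232, 0.3477, -0.5967, 0.6822], [0.0072, -0.8601, -0.51, 0.6558], [0.0, 0.0, 0.0, 1.0]]
{'time': 0.1, 'joint_positions': array([ 1.28308943,  0.32170774, -0.07008625,  1.45158097,  0.02258225,
        1.37082731, -0.05687611]), 'qd': array([ 0.00095284, -0.00113213, -0.001654  , -0.00317443, -0.00051138,
       -0.00066101, -0.00027852]), 'joint_torque': array([-3.48934338e-05, -4.92570949e+01, -4.05612476e-01, -3.13399601e+01,
       -6.41490868e-02,  3.94711783e-02,  4.17426963e-05]), 'position': array([ 0.19301532, -0.62013776,  0.22158358]), 'tool_rot': array([-3.10419467e+00, -4.72101904e-01,  5.32234242e-04]), 'ft_force': array([-0.17502148, -0.04352905, -0.68704506]), 'torque': array([ 0.02572877,  0.06797214, -0.02166627]), 'grip_force': 0.0, 'grip_width': 1.000228953441498}
[[-0.0006, -0.9665, -0.2568, 0.0689], [1.0, -0.0006, -0.0, 0.0003], [-0.0001, -0.2568, 0.9665, -0.1631], [0.0, 0.0, 0.0, 1.0]]
```

View pics/scene0.png

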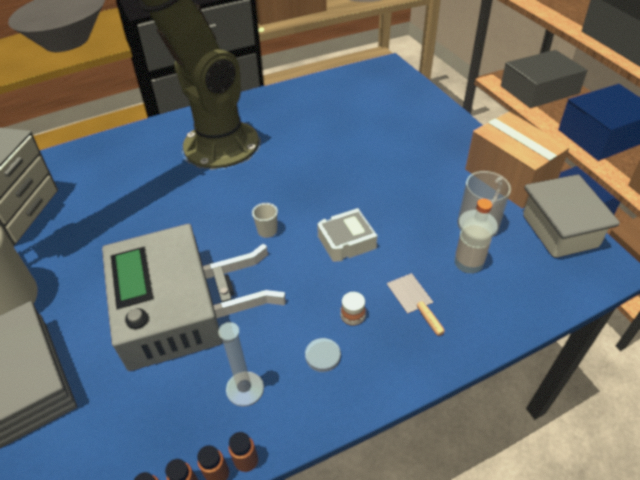

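View pics/side0.png

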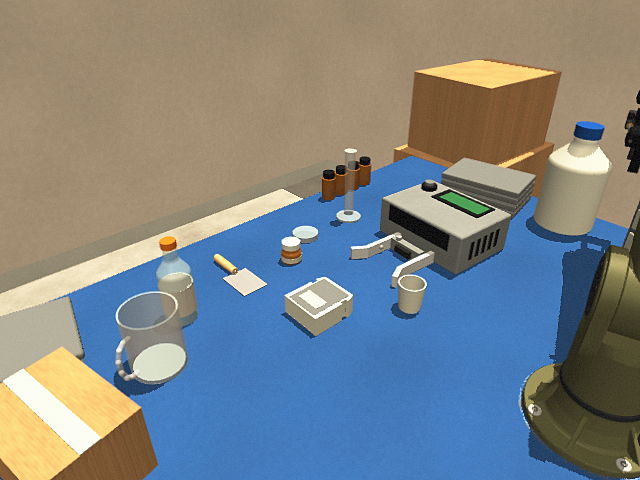

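The scene picture shows the reader at (160,295) with its rails running to (270,250)/(285,298), and the cassette at (347,235). The beaker is at (265,220), the jar at (353,308) and the button at (136,318). The side picture shows the cassette at (319,305), the rails at (355,250)/(398,278) and the button at (429,186). I'll zoom in to pick points.

```bash
python3 - <<'E'
import cv2
a=cv2.imread("pics/scene0.png")[190:380,95:385];cv2.imwrite("pics/sc.png",cv2.resize(a,None,fx=2.75,fy=2.75,interpolation=cv2.INTER_CUBIC))
a=cv2.imread("pics/side0.png")[170:340,275:515];cv2.imwrite("pics/si.png",cv2.resize(a,None,fx=3.2,fy=3.2,interpolation=cv2.INTER_CUBIC))
E
```

```text
(no output)
```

View pics/sc.png

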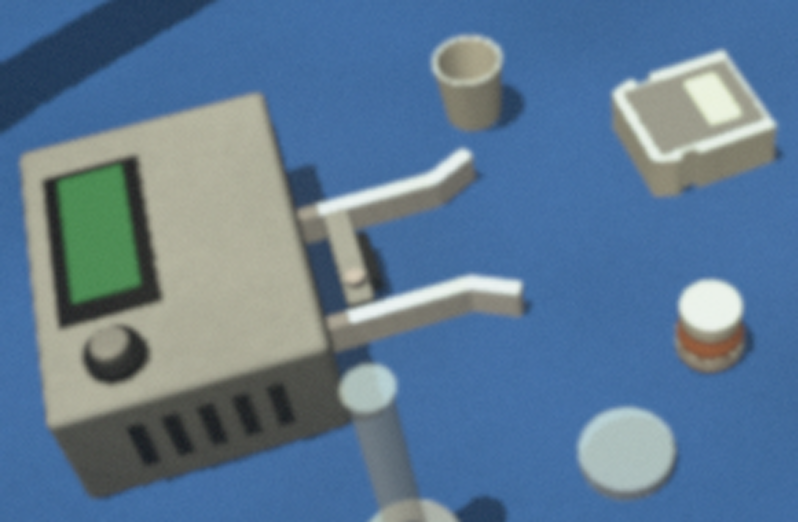

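View pics/si.png

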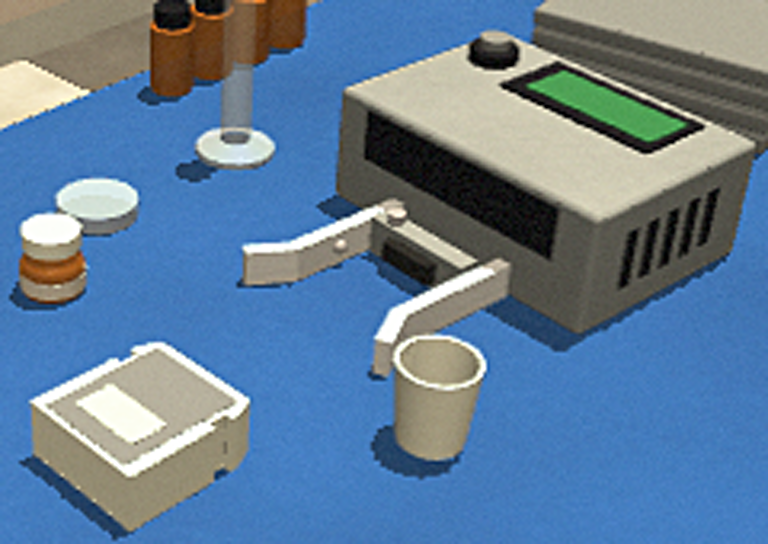

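The crops show these points. Scene crop: reader front edge (262,95)–(333,350), rail bends (470,276)/(437,190), cassette corners (725,52), (776,127), (613,95) and (657,160). Side crop: cassette (32,403), (128,473), (248,403), and the button at (495,42). I'll fit the poses from these.

```bash
cat > h.py <<'E'
from bench import ctrl
import numpy as np, cv2
from scipy.optimize import least_squares
from scipy.spatial.transform import Rotation as R
def cams():
    return {n:ctrl.get_image(n) for n in("scene","side")}
def proj(c,P,T=None):
    T=np.linalg.inv(c["cam_to_world"] if T is None else T)
    p=np.atleast_2d(P)@T[:3,:3].T+T[:3,3]
    r=p[:,:2]/p[:,2:]; r=r*(1+c["k1"]*(r**2).sum(1,keepdims=True))
    K=c["camera_matrix"]; return r*[K[0,0],K[1,1]]+K[:2,2]
def world(pose,P):
    x,y,t=pose;P=np.atleast_2d(P);c,s=np.cos(t),np.sin(t)
    return np.c_[x+c*P[:,0]-s*P[:,1],y+s*P[:,0]+c*P[:,1],P[:,2]]
def local(pose,P):
    x,y,t=pose;P=np.atleast_2d(P)-[x,y];c,s=np.cos(t),np.sin(t)
    return np.c_[c*P[:,0]+s*P[:,1],-s*P[:,0]+c*P[:,1]]
def fit(C,obs,p0,f=lambda p,P:world(p,P)):
    # obs: list of (cam,(u,v),(x,y,z))
    fun=lambda p:np.concatenate([proj(C[n],f(p,np.array(P)))[0]-uv for n,uv,P in obs])
    r=least_squares(fun,p0,loss="soft_l1");return r.x,fun(r.x).reshape(-1,2).round(1)
E
cat > m.py <<'E'
from h import *
C=cams()
S=lambda u,v:("scene",np.array([(u+.5)/2.75+94.5,(v+.5)/2.75+189.5]))
D=lambda u,v:("side",np.array([(u+.5)/3.2+274.5,(v+.5)/3.2+169.5]))
mm=lambda *a:tuple(np.array(a)/1000)
o=lambda c,*P:(c[0],c[1],mm(*P))
rd=[o(S(262,95),-135,-85,105),o(S(333,350),135,-85,105),o(S(470,276),51.5,30,30),o(S(432,177),-63.5,30,30),
 o(D(345,93),135,-85,105),o(D(598,220),-135,-85,105),o(D(402,312),-63.5,30,30),o(D(293,248),51.5,30,30),o(D(578,333),-135,-85,0)]
r,e=fit(C,rd,[.75,-.3,1.4]);print("reader",r.round(4),e.tolist())
ca=[o(S(725,52),-50,55,45),o(S(776,127),50,55,45),o(S(613,95),-43,-55,45),o(S(657,161),43,-55,45),
 o(D(32,403),50,55,45),o(D(128,474),-50,55,45),o(D(248,402),-43,-55,45),o(D(130,530),-50,55,0),o(D(158,344),43,-55,45)]
k,e=fit(C,ca,[.7,0,1.4]);print("cass",k.round(4),e.tolist())
print("cass in reader",local(r,k[:2]),k[2]-r[2])
b,e=fit(C,[o(S(108,343),0,0,0),o(D(495,41),0,0,0)],[.7,-.5,.12],lambda p,P:np.array([p]))
print("button",b.round(4),e.tolist(),local(r,b[:2]))
# end block front corners/top & nose: scene nose (355,275)
def ray(c,z):
    n,uv=c
    return least_squares(lambda q:proj(C[n],np.array([[q[0],q[1],z]]))[0]-uv,[.7,-.2]).x
for nm,c,z in[("blk top front R",S(372,293),.035),("blk front L",S(350,215),.035),("side blk L",D(375,238),.035),("side blk R",D(470,272),.035),("nose",D(340,245),.02),("beaker foot",D(430,455),0),("beaker top",S(468,60),.065),("jar",S(710,305),.055),("dish",S(628,450),.016),("cylfoot",D(235,148),0.01)]:
    w=ray(c,z);print(nm,w.round(4),local(r,w).round(4))
E
python3 m.py
```

```text
reader [ 0.5309 -0.1124 -0.0992] [[-0.1, -1.3], [-0.0, -0.1], [-0.2, 1.2], [-0.3, -0.3], [-2.8, -2.2], [-0.3, -0.7], [0.4, 0.8], [1.3, 0.1], [-0.8, 1.3]]
cass [ 0.5113  0.1475 -0.0289] [[-0.3, -0.1], [0.7, -0.3], [0.1, -0.2], [-0.5, 0.4], [-1.0, -0.4], [0.3, 1.0], [0.0, -1.1], [-0.3, 0.7], [0.8, -0.8]]
cass in reader [[-0.04524864  0.25664923]] 0.07025674740468124
button [ 0.5972 -0.3513  0.1235] [[0.3, 0.2], [0.5, -0.3]] [[ 0.08964455 -0.23118713]]
blk top front R [ 0.5677 -0.1614] [[ 0.0415 -0.0451]]
blk front L [ 0.4847 -0.1515] [[-0.0421 -0.0434]]
side blk L [ 0.5481 -0.1377] [[ 0.0197 -0.0234]]
side blk R [ 0.4672 -0.1523] [[-0.0594 -0.046 ]]
nose [ 0.5752 -0.1286] [[ 0.0457 -0.0118]]
beaker foot [0.3792 0.0057] [[-0.1627  0.1025]]
beaker top [ 0.3904 -0.0079] [[-0.1502  0.0901]]
jar [0.7073 0.0592] [[0.1586 0.1883]]
dish [ 0.7704 -0.0401] [[0.2312 0.0956]]
cylfoot [ 0.7588 -0.1987] [[ 0.2353 -0.0633]]
```

```bash
cat >> m.py <<'E'
print("bottle base",ray(("side",np.array([570,230])),0),"cap top",ray(("side",np.array([588,130])),.28),"stack near",ray(("scene",np.array([75,400])),0.05))
for n,l in[("sidepush pre",(-.045-.05-.04,.257+.015)),("side end",(-.05-.0095,.257+.015)),("back pre",(0,.257+.055+.05)),("dock",(0,.012+.055+.0095))]:
    print(n,world(r,(*l,0)).round(4))
s=ctrl.get_state();Rm=R.from_rotvec(s["tool_rot"]).as_matrix();print(np.degrees(np.arctan2(Rm[1,0],Rm[0,0])))
E
python3 m.py|tail -6
```

```text
bottle base [ 0.28454489 -0.61370407] cap top [ 0.31856381 -0.62850158] stack near [ 0.68008972 -0.50823308]
sidepush pre [[0.4235 0.1716 0.    ]]
side end [[0.4986 0.1641 0.    ]]
back pre [[0.5667 0.2478 0.    ]]
dock [[ 0.5385 -0.0363  0.    ]]
17.292771139594667
```

Request:
carry_out(
  steps=[
    [0,0,0,0,0,5,0.6],
    [0,0,0,0,0,10,0.6],
    [0,0,0,0,0,16,0.6],
    [0,0,0,0,0,16,0.6],
    [0,0,8,3,5,16,0.6],
    [0,0,16,6,9,16,0.6],
    [0,0,24,10,13,16,0.6],
    [0,0,32,14,17,16,0.6],
    [0,0,40,18,21,16,0.6],
    [0,0,40,22,25,16,0.6],
    [0,0,40,25,29,16,0.6],
    [0,0,40,26,32,16,0.6],
  ],
)

```text
time: 1.55
position: [0.4472, -0.3118, 0.3817]
tool_rot: [-2.756, -1.506, -0.0]
ft_force: [1.8, -0.4, 0.7]
grip_width: 0.604
grip_force: 0.0
```

Request:
carry_out(
  steps=[
    [0,0,8,1,4,0,0.6],
    [0,0,16,2,8,0,0.6],
    [0,0,24,3,12,-2,0.6],
    [0,0,32,4,16,-4,0.6],
    [0,0,40,4,20,-6,0.6],
    [0,0,48,4,24,-8,0.6],
    [0,0,56,4,28,-10,0.6],
    [0,0,64,3,32,-12,0.6],
    [0,0,72,2,36,-13,0.6],
    [0,0,80,1,40,-14,0.6],
    [0,0,88,-1,44,-15,0.6],
    [0,0,96,-3,47.3,-16,0.6],
  ],
)

```text
time: 2.75
position: [0.4146, 0.1618, 0.2218]
tool_rot: [-0.715, -3.059, -0.001]
ft_force: [0.2, 0.9, -0.7]
grip_width: 0.6
grip_force: 0.0
```

Request:
carry_out(
  steps=[
    [0,0,8,0,0,0,0.6],
    [0,0,16,0,0,0,0.6],
    [0,0,21,0,0,0,0.6],
    [0,0,21,0,0,0,0.6],
    [0,0,21,0,0,0,0.6],
  ],
)

```text
time: 3.25
position: [0.4157, 0.1596, 0.2224]
tool_rot: [-0.16, -3.137, 0.0]
ft_force: [0.2, 0.3, 0.2]
grip_width: 0.597
grip_force: 0.0
```

```bash
python3 - <<'E'
from h import *
s=ctrl.get_state();print(s["time"],s["position"],s["joint_positions"].round(2));M=R.from_rotvec(s["tool_rot"]).as_matrix();print(M.round(3),np.degrees(np.arctan2(M[1,0],M[0,0])),s["ft_force"])
E
```

```text
3.25 [0.41570775 0.15955727 0.2223552 ] [ 0.46 -0.13 -0.81  1.9  -0.09  1.33  1.15]
[[-0.995  0.102 -0.   ]
 [ 0.102  0.995 -0.   ]
 [ 0.    -0.    -1.   ]] 174.16793886978667 [0.18892012 0.30525154 0.2210461 ]
```

Request:
carry_out(
  steps=[
    [0,0,0,0,0.4,-4,0.6],
    [0,0,0,0,0.8,-8,0.6],
    [0,0,0,0,0.8,-12,0.6],
    [0,0,0,0,0.8,-16,0.6],
    [0,0,0,0,0.8,-19,0.6],
    [0,0,0,0,0.8,-20,0.6],
    [0,0,0,0,0.8,-20,0.6],
    [0,0,0,0,0.8,-20,0.6],
  ],
)

```text
time: 4.05
position: [0.417, 0.1681, 0.0238]
tool_rot: [0.157, 3.136, 0.001]
ft_force: [0.9, -0.1, 1.0]
grip_width: 0.599
grip_force: 0.0
```

Request:
carry_out(
  steps=[
    [0,0,0,1,-0.1,0,0.6],
    [0,0,0,2,-0.2,0,0.6],
    [0,0,0,2.4,-0.24,0,0.6],
    [0,0,0,2.8,-0.28,0,0.6],
    [0,0,0,3.2,-0.32,0,0.6],
    [0,0,0,3.6,-0.36,0,0.6],
    [0,0,0,4,-0.4,0,0.6],
    [0,0,0,4.4,-0.44,0,0.6],
    [0,0,0,4.8,-0.48,0,0.6],
    [0,0,0,5.2,-0.52,0,0.6],
    [0,0,0,5.6,-0.56,0,0.6],
    [0,0,0,5.6,-0.56,0,0.6],
  ],
)

```text
time: 5.25
position: [0.473, 0.1614, 0.0225]
tool_rot: [0.158, 3.137, 0.0]
ft_force: [-1.3, -0.9, -1.4]
grip_width: 0.599
grip_force: 0.5
```

Request:
carry_out(
  steps=[
    [0,0,0,0.4,-0.04,0,0.6],
    [0,0,0,0.8,-0.08,0,0.6],
    [0,0,0,1.2,-0.12,0,0.6],
    [0,0,0,1.6,-0.16,0,0.6],
    [0,0,0,2,-0.2,0,0.6],
    [0,0,0,2.3,-0.23,0,0.6],
    [0,0,0,2.5,-0.25,0,0.6],
    [0,0,0,2.5,-0.25,0,0.6],
  ],
)

```text
time: 6.05
position: [0.4975, 0.1594, 0.0226]
tool_rot: [0.157, 3.137, 0.001]
ft_force: [-0.9, -0.6, -1.6]
grip_width: 0.598
grip_force: 0.8
```

```bash
python3 - <<'E'
from h import *
C=cams()
for n,(x0,y0,w,h) in {"scene":(300,180,120,110),"side":(260,250,120,110)}.items():pass
a=C["scene"]["pixels"][170:300,270:430,::-1];b=C["side"]["pixels"][230:360,240:400,::-1]
f=lambda a:cv2.resize(a,None,fx=2.5*1,fy=2.5,interpolation=cv2.INTER_CUBIC)
cv2.imwrite("pics/p2.png",np.hstack([f(a),f(b)]))
s=ctrl.get_state();print(s["position"],s["ft_force"])
E
```

```text
[0.49751463 0.15940732 0.02268961] [-0.92428625 -0.08026237 -0.14175726]
```

View pics/p2.png

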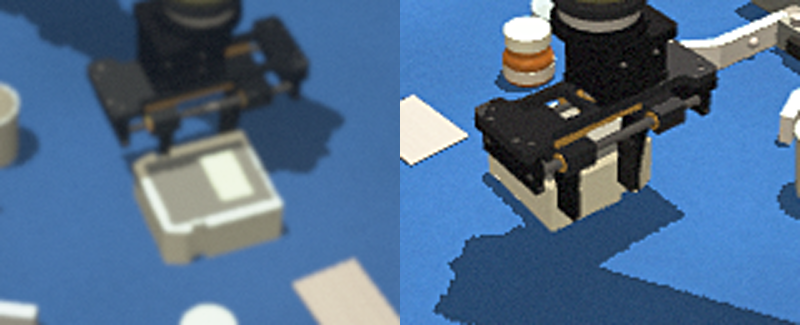

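The cassette sits flush against both fingers. I'll back off, rise and turn.

Request:
carry_out(
  steps=[
    [0,0,0,-1.5,0.1,0,0.6],
    [0,0,0,-2.5,0.2,2,0.6],
    [0,0,0,-2.5,0.2,6,0.6],
    [0,0,0,-2.5,0.2,11,0.6],
    [0,0,0,-2.5,0.2,16,0.6],
    [0,0,0,-2.5,0.2,20,0.6],
    [0,0,-8,-2.5,0.2,22,0.6],
    [0,0,-16,-2.5,2,22,0.6],
    [0,0,-24,-2,4,22,0.6],
    [0,0,-32,-1,6,22,0.6],
    [0,0,-40,0,8,22,0.6],
    [0,0,-40,0,8,22,0.6],
  ],
)

```text
time: 7.35
position: [0.4979, 0.2425, 0.2432]
tool_rot: [1.218, 2.895, 0.006]
ft_force: [0.1, 1.2, -0.1]
grip_width: 0.601
grip_force: 0.0
```

```bash
python3 - <<'E'
from h import *
C=cams()
a=C["scene"]["pixels"][180:290,300:430,::-1];b=C["side"]["pixels"][240:350,240:370,::-1]
f=lambda a:cv2.resize(a,None,fx=3,fy=3,interpolation=cv2.INTER_CUBIC)
cv2.imwrite("pics/p3.png",np.hstack([f(a),f(b)]))
def ray(n,uv,z):
    return least_squares(lambda q:proj(C[n],np.array([[q[0],q[1],z]]))[0]-uv,[.7,.2]).x.round(3)
print("drink",ray("scene",(484,204),.19),ray("side",(168,241),.19),"jug",ray("scene",(487,187),.13),ray("side",(150,313),.13))
E
```

```text
drink [0.7   0.367] [0.694 0.37 ] jug [0.611 0.46 ] [0.594 0.467]
```

View pics/p3.png

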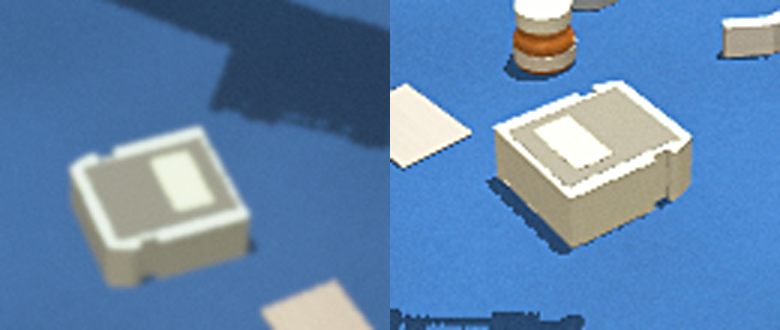

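```bash
python3 - <<'E'
from h import *
C=cams()
S=lambda u,v,*P:("scene",np.array([(u+.5)/3+299.5,(v+.5)/3+179.5]),tuple(np.array(P)/1000))
D=lambda u,v,*P:("side",np.array([(u-389.5)/3+239.5,(v+.5)/3+239.5]),tuple(np.array(P)/1000))
k,e=fit(C,[S(203,127,-50,55,45),S(248,212,50,55,45),S(71,169,-43,-55,45),S(110,250,43,-55,45),D(495,128,50,55,45),D(572,196,-50,55,45),D(691,137,-43,-55,45),D(573,250,-50,55,0),D(622,82,43,-55,45)],[.55,.14,-.1])
r=[.5309,-.1124,-.0992]
print(k.round(4),e.tolist(),local(r,k[:2]),k[2]-r[2]);l=local(r,k[:2])[0]
print(world(r,(l[0],l[1]+.055+.0095+.03,0)))
s=ctrl.get_state();M=R.from_rotvec(s["tool_rot"]).as_matrix();print(s["position"],np.degrees(np.arctan2(M[1,0],M[0,0])),"want",np.degrees(r[2])+90)
E
```

```text
[ 0.5558  0.1385 -0.1163] [[-1.1, 0.0], [0.8, 1.4], [-0.1, -0.3], [-0.3, -0.7], [-0.4, 0.0], [-0.1, 0.9], [0.3, -0.3], [-0.0, -0.2], [-0.1, -0.1]] [[-1.22769047e-04  2.52164211e-01]] -0.017120064057886936
[[0.56511055 0.23257207 0.        ]]
[0.4971527  0.23858878 0.24276559] 134.32965545734365 want 84.31625867230224
```

Request:
carry_out(
  steps=[
    [0,0,-8,2,0.3,0,0.6],
    [0,0,-16,4,0.5,0,0.6],
    [0,0,-24,6.8,0.5,0,0.6],
    [0,0,-32,6.8,0.5,0,0.6],
    [0,0,-40,6.8,0.5,-4,0.6],
    [0,0,-48,6.8,0.5,-8,0.6],
    [0,0,-50,6.8,0.5,-12,0.6],
    [0,0,-50,6.8,0.5,-16,0.6],
    [0,0,-50,6.8,0.5,-20,0.6],
    [0,0,-50,6.8,0.5,-22,0.6],
    [0,0,-50,6.8,0.5,-22,0.6],
    [0,0,-50,6.8,0.5,-22,0.6],
  ],
)

```text
time: 8.75
position: [0.5656, 0.2439, 0.0235]
tool_rot: [2.329, 2.107, 0.001]
ft_force: [0.8, 0.2, 1.5]
grip_width: 0.598
grip_force: 0.0
```

```bash
cat > st.py <<'E'
from h import *
s=ctrl.get_state();M=R.from_rotvec(s["tool_rot"]).as_matrix();r=[.5309,-.1124,-.0992]
print(s["time"],s["position"].round(4),"yaw",np.degrees(np.arctan2(M[1,0],M[0,0])).round(2),"loc",local(r,s["position"][:2]).round(4),"F loc",local([0,0,r[2]],s["ft_force"][:2]).round(2))
E
python3 st.py
```

```text
8.75 [0.5656 0.2439 0.0235] yaw 84.27 loc [[-0.0008  0.3579]] F loc [[0.81 0.32]]
```

Request:
carry_out(
  steps=[
    [0,0,0,-0.08,-0.8,0,0.6],
    [0,0,0,-0.16,-1.6,0,0.6],
    [0,0,0,-0.24,-2.4,0,0.6],
    [0,0,0,-0.29,-2.9,0,0.6],
    [0,0,0,-0.33,-3.3,0,0.6],
    [0,0,0,-0.37,-3.7,0,0.6],
    [0,0,0,-0.41,-4.1,0,0.6],
    [0,0,0,-0.45,-4.5,0,0.6],
    [0,0,0,-0.5,-5,0,0.6],
    [0,0,0,-0.55,-5.5,0,0.6],
    [0,0,0,-0.6,-6,0,0.6],
    [0,0,0,-0.65,-6.5,0,0.6],
  ],
)

```text
time: 9.95
position: [0.5585, 0.1793, 0.0227]
tool_rot: [2.329, 2.108, 0.001]
ft_force: [-0.4, 3.0, 0.4]
grip_width: 0.6
grip_force: 1.6
```

Request:
carry_out(
  steps=[
    [0,0,0,-0.05,-0.5,0,0.6],
    [0,0,0,-0.1,-1,0,0.6],
    [0,0,0,-0.15,-1.5,0,0.6],
    [0,0,0,-0.2,-2,0,0.6],
    [0,0,0,-0.25,-2.5,0,0.6],
    [0,0,0,-0.3,-3,0,0.6],
    [0,0,0,-0.35,-3.5,0,0.6],
    [0,0,0,-0.4,-4,0,0.6],
    [0,0,0,-0.45,-4.5,0,0.6],
    [0,0,0,-0.5,-5,0,0.6],
    [0,0,0,-0.55,-5.5,0,0.6],
    [0,0,0,-0.6,-6,0,0.6],
  ],
)

```text
time: 11.15
position: [0.5524, 0.1191, 0.0227]
tool_rot: [2.329, 2.108, 0.0]
ft_force: [-0.1, 4.2, 1.3]
grip_width: 0.602
grip_force: 1.9
```

Request:
carry_out(
  steps=[
    [0,0,0,-0.05,-0.5,0,0.6],
    [0,0,0,-0.1,-1,0,0.6],
    [0,0,0,-0.14,-1.4,0,0.6],
    [0,0,0,-0.18,-1.8,0,0.6],
    [0,0,0,-0.22,-2.2,0,0.6],
    [0,0,0,-0.26,-2.6,0,0.6],
    [0,0,0,-0.3,-3,0,0.6],
    [0,0,0,-0.33,-3.3,0,0.6],
    [0,0,0,-0.36,-3.6,0,0.6],
    [0,0,0,-0.4,-4,0,0.6],
    [0,0,0,-0.4,-4,0,0.6],
  ],
)

```text
time: 12.25
position: [0.5483, 0.0785, 0.0226]
tool_rot: [2.33, 2.107, -0.001]
ft_force: [-0.1, 2.4, 0.4]
grip_width: 0.601
grip_force: 1.2
```

```bash
python3 st.py; python3 - <<'E'
from h import *
C=cams()
a=C["scene"]["pixels"][200:330,190:350,::-1];b=C["side"]["pixels"][190:320,300:460,::-1]
f=lambda a:cv2.resize(a,None,fx=2.5,fy=2.5,interpolation=cv2.INTER_CUBIC)
cv2.imwrite("pics/p4.png",np.hstack([f(a),f(b)]))
E
```

```text
12.25 [0.5483 0.0785 0.0226] yaw 84.25 loc [[-0.0016  0.1916]] F loc [[-0.3   2.33]]
```

View pics/p4.png

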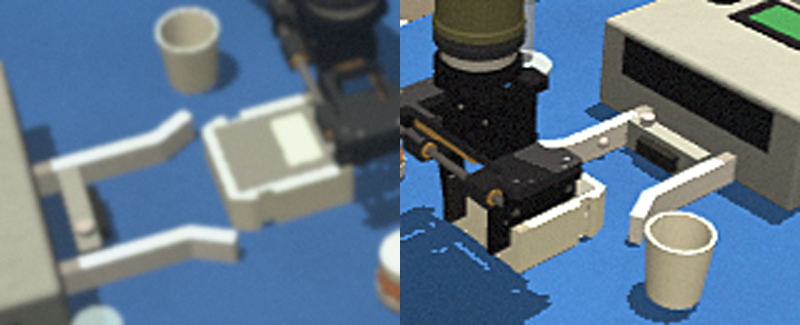

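The cassette is aligned with the bay. In the left crop its front is at (205–235,130–215), between the rail tips at (187,117) and (235,240). I'll go on slowly.

Request:
carry_out(
  steps=[
    [0,0,0,-0.03,-0.3,0,0.6],
    [0,0,0,-0.06,-0.6,0,0.6],
    [0,0,0,-0.09,-0.9,0,0.6],
    [0,0,0,-0.12,-1.2,0,0.6],
    [0,0,0,-0.15,-1.5,0,0.6],
    [0,0,0,-0.18,-1.8,0,0.6],
    [0,0,0,-0.21,-2.1,0,0.6],
    [0,0,0,-0.24,-2.4,0,0.6],
    [0,0,0,-0.27,-2.7,0,0.6],
    [0,0,0,-0.3,-3,0,0.6],
    [0,0,0,-0.33,-3.3,0,0.6],
    [0,0,0,-0.36,-3.6,0,0.6],
  ],
)

```text
time: 13.55
position: [0.5447, 0.0432, 0.0225]
tool_rot: [-2.329, -2.108, 0.0]
ft_force: [0.5, 2.3, -0.7]
grip_width: 0.598
grip_force: 1.5
```

Request:
carry_out(
  steps=[
    [0,0,0,-0.03,-0.3,0,0.6],
    [0,0,0,-0.06,-0.6,0,0.6],
    [0,0,0,-0.09,-0.9,0,0.6],
    [0,0,0,-0.12,-1.2,0,0.6],
    [0,0,0,-0.15,-1.5,0,0.6],
    [0,0,0,-0.18,-1.8,0,0.6],
    [0,0,0,-0.21,-2.1,0,0.6],
    [0,0,0,-0.24,-2.4,0,0.6],
    [0,0,0,-0.27,-2.7,0,0.6],
  ],
)

```text
time: 14.45
position: [0.5401, 0.0222, 0.0225]
tool_rot: [-2.321, -2.106, -0.003]
ft_force: [-5.7, 16.0, 2.7]
grip_width: 0.599
grip_force: 7.4
```

```bash
python3 st.py
```

```text
14.45 [0.5401 0.0222 0.0225] yaw 84.44 loc [[-0.0041  0.1348]] F loc [[-7.28 15.39]]
```

Request:
carry_out(
  steps=[
    [0,0,0,0.02,0.25,0,0.6],
    [0,0,0,0.05,0.5,0,0.6],
    [0,0,0,-0.05,0.5,0,0.6],
    [0,0,0,-0.15,0.5,0,0.6],
    [0,0,0,-0.25,0.5,0,0.6],
    [0,0,0,-0.25,0.5,0,0.6],
  ],
)

```text
time: 15.05
position: [0.5403, 0.0212, 0.023]
tool_rot: [2.329, 2.107, 0.002]
ft_force: [2.4, 2.4, 0.8]
grip_width: 0.601
grip_force: 1.1
```

```bash
python3 st.py; python3 - <<'E'
from h import *
C=cams()
a=C["scene"]["pixels"][215:315,190:323,::-1];b=C["side"]["pixels"][200:300,320:453,::-1]
f=lambda a:cv2.resize(a,None,fx=3,fy=3,interpolation=cv2.INTER_CUBIC)
cv2.imwrite("pics/p5.png",np.hstack([f(a),f(b)]))
E
```

```text
15.05 [0.5403 0.0212 0.023 ] yaw 84.28 loc [[-0.0039  0.1339]] F loc [[2.17 2.65]]
```

View pics/p5.png

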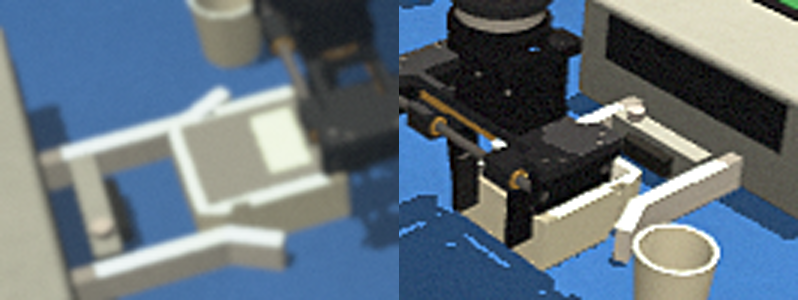

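The cassette's front is inside the rails and looks parallel to them, with its front edge from (170,130) to (200,210). I'll retry after this small shift.

Request:
carry_out(
  steps=[
    [0,0,0,-0.02,-0.2,0,0.6],
    [0,0,0,-0.04,-0.4,0,0.6],
    [0,0,0,-0.06,-0.6,0,0.6],
    [0,0,0,-0.08,-0.8,0,0.6],
  ],
)

```text
time: 15.55
position: [0.5389, 0.0142, 0.0229]
tool_rot: [-2.329, -2.108, -0.001]
ft_force: [-0.0, 4.5, 3.5]
grip_width: 0.602
grip_force: 2.6
```

```bash
python3 st.py
```

```text
15.55 [0.5389 0.0142 0.0229] yaw 84.32 loc [[-0.0046  0.1268]] F loc [[-0.49  4.48]]
```

Request:
carry_out(
  steps=[
    [0,0,0,-0.02,-0.2,0,0.6],
    [0,0,0,-0.04,-0.4,0,0.6],
    [0,0,0,-0.06,-0.6,0,0.6],
    [0,0,0,-0.08,-0.8,0,0.6],
    [0,0,0,-0.1,-1,0,0.6],
  ],
)

```text
time: 16.05
position: [0.5379, 0.0042, 0.0229]
tool_rot: [-2.329, -2.108, -0.001]
ft_force: [0.7, 5.3, 3.3]
grip_width: 0.602
grip_force: 2.6
```

```bash
python3 st.py
```

```text
16.05 [0.5379 0.0042 0.0229] yaw 84.31 loc [[-0.0046  0.1167]] F loc [[0.21 5.32]]
```

Request:
carry_out(
  steps=[
    [0,0,0,-0.02,-0.2,0,0.6],
    [0,0,0,-0.04,-0.4,0,0.6],
    [0,0,0,-0.06,-0.6,0,0.6],
    [0,0,0,-0.08,-0.8,0,0.6],
    [0,0,0,-0.1,-1,0,0.6],
  ],
)

```text
time: 16.55
position: [0.5368, -0.0058, 0.0229]
tool_rot: [-2.329, -2.108, -0.001]
ft_force: [0.5, 5.7, 3.3]
grip_width: 0.599
grip_force: 2.6
```

Request:
carry_out(
  steps=[
    [0,0,0,-0.02,-0.2,0,0.6],
    [0,0,0,-0.04,-0.4,0,0.6],
    [0,0,0,-0.06,-0.6,0,0.6],
    [0,0,0,-0.08,-0.8,0,0.6],
  ],
)

```text
time: 16.95
position: [0.5353, -0.0109, 0.0229]
tool_rot: [-2.325, -2.107, -0.003]
ft_force: [-0.8, 10.3, 5.3]
grip_width: 0.601
grip_force: 5.4
```

```bash
python3 st.py
```

```text
16.95 [ 0.5353 -0.0109  0.0229] yaw 84.37 loc [[-0.0057  0.1015]] F loc [[-1.82 10.2 ]]
```

Request:
carry_out(
  steps=[
    [0,0,0,-0.01,-0.1,0,0.6],
    [0,0,0,-0.02,-0.2,0,0.6],
    [0,0,0,-0.03,-0.3,0,0.6],
    [0,0,0,-0.03,-0.3,0,0.6],
  ],
)

```text
time: 17.35
position: [0.5347, -0.0138, 0.0228]
tool_rot: [-2.325, -2.107, -0.002]
ft_force: [-2.3, 10.7, 6.0]
grip_width: 0.601
grip_force: 5.1
```

```bash
python3 st.py
```

```text
17.35 [ 0.5347 -0.0138  0.0228] yaw 84.36 loc [[-0.006   0.0985]] F loc [[-3.34 10.44]]
```

Request:
carry_out(
  steps=[
    [0,0,0,-0.01,-0.15,0,0.6],
    [0,0,0,-0.03,-0.3,0,0.6],
    [0,0,0,-0.05,-0.45,0,0.6],
    [0,0,0,-0.06,-0.6,0,0.6],
  ],
)

```text
time: 17.75
position: [0.5338, -0.0186, 0.0228]
tool_rot: [-2.323, -2.107, -0.003]
ft_force: [-2.8, 13.6, 7.5]
grip_width: 0.602
grip_force: 6.2
```

```bash
python3 st.py
```

```text
17.75 [ 0.5338 -0.0186  0.0228] yaw 84.41 loc [[-0.0064  0.0937]] F loc [[-4.1  13.25]]
```

Request:
carry_out(
  steps=[
    [0,0,0,-0.01,-0.1,0,0.6],
    [0,0,0,-0.02,-0.2,0,0.6],
    [0,0,0,-0.03,-0.3,0,0.6],
    [0,0,0,-0.04,-0.4,0,0.6],
  ],
)

```text
time: 18.15
position: [0.5332, -0.024, 0.0227]
tool_rot: [-2.325, -2.106, -0.001]
ft_force: [-2.1, 9.8, 6.9]
grip_width: 0.6
grip_force: 4.9
```

```bash
python3 st.py
```

```text
18.15 [ 0.5332 -0.024   0.0227] yaw 84.33 loc [[-0.0064  0.0882]] F loc [[-3.11  9.59]]
```

Request:
carry_out(
  steps=[
    [0,0,0,-0.01,-0.1,0,0.6],
    [0,0,0,-0.02,-0.2,0,0.6],
    [0,0,0,-0.03,-0.3,0,0.6],
    [0,0,0,-0.04,-0.4,0,0.6],
    [0,0,0,-0.05,-0.5,0,0.6],
  ],
)

```text
time: 18.65
position: [0.5329, -0.028, 0.0227]
tool_rot: [-2.324, -2.105, -0.002]
ft_force: [-1.7, 11.6, 6.8]
grip_width: 0.598
grip_force: 5.7
```

Request:
carry_out(
  steps=[
    [0,0,0,-0.01,-0.1,0,0.6],
    [0,0,0,-0.02,-0.2,0,0.6],
    [0,0,0,-0.03,-0.3,0,0.6],
    [0,0,0,-0.03,-0.3,0,0.6],
  ],
)

```text
time: 19.05
position: [0.5328, -0.0324, 0.0227]
tool_rot: [-2.326, -2.105, -0.001]
ft_force: [-2.5, 9.3, 5.2]
grip_width: 0.6
grip_force: 4.6
```

```bash
python3 st.py
```

```text
19.05 [ 0.5328 -0.0324  0.0227] yaw 84.3 loc [[-0.006   0.0798]] F loc [[-3.42  9.  ]]
```

Request:
carry_out(
  steps=[
    [0,0,0,-0.01,-0.1,0,0.6],
    [0,0,0,-0.02,-0.2,0,0.6],
    [0,0,0,-0.02,-0.2,0,0.6],
  ],
)

```text
time: 19.35
position: [0.5326, -0.0337, 0.0227]
tool_rot: [-2.325, -2.105, -0.002]
ft_force: [-1.4, 9.6, 5.7]
grip_width: 0.601
grip_force: 5.2
```

Request:
carry_out(
  steps=[
    [0,0,0,-0.01,-0.1,0,0.6],
    [0,0,0,-0.02,-0.2,0,0.6],
    [0,0,0,-0.02,-0.2,0,0.6],
  ],
)

```text
time: 19.65
position: [0.5325, -0.0351, 0.0227]
tool_rot: [-2.325, -2.105, -0.003]
ft_force: [-1.3, 11.2, 5.2]
grip_width: 0.598
grip_force: 5.8
```

```bash
python3 st.py
```

```text
19.65 [ 0.5325 -0.0351  0.0227] yaw 84.32 loc [[-0.0061  0.0771]] F loc [[-2.36 11.04]]
```

Request:
carry_out(
  steps=[
    [0,0,0,-0.01,-0.1,0,0.6],
    [0,0,0,-0.02,-0.2,0,0.6],
    [0,0,0,-0.02,-0.2,0,0.6],
  ],
)

```text
time: 19.95
position: [0.5324, -0.0352, 0.0228]
tool_rot: [-2.323, -2.105, -0.006]
ft_force: [-0.6, 15.0, 5.4]
grip_width: 0.6
grip_force: 7.6
```

Request:
carry_out(
  steps=[
    [0,0,0,-0.01,-0.1,0,0.6],
    [0,0,0,-0.02,-0.2,0,0.6],
    [0,0,0,-0.02,-0.2,0,0.6],
  ],
)

```text
time: 20.25
position: [0.5325, -0.0352, 0.0228]
tool_rot: [-2.321, -2.105, -0.009]
ft_force: [-0.4, 18.6, 5.5]
grip_width: 0.6
grip_force: 9.3
```

```bash
python3 st.py
```

```text
20.25 [ 0.5325 -0.0352  0.0228] yaw 84.4 loc [[-0.0061  0.077 ]] F loc [[-2.26 18.49]]
```

Request:
carry_out(
  steps=[
    [0,0,0,0.03,0.3,0,0.6],
    [0,0,0,0.06,0.6,0,0.6],
    [0,0,0,0.09,0.9,0,0.6],
    [0,0,0,0.12,1.2,0,0.6],
    [0,0,0,0.25,2.5,0,0.6],
    [0,0,0,0.4,4,2,0.6],
    [0,0,0,0.4,4,6,0.6],
    [0,0,0,0.4,4,10,0.6],
    [0,0,0,0.4,4,15,0.6],
    [0,0,0,0.4,4,20,0.6],
    [0,0,0,0.4,4,20,0.6],
  ],
)

```text
time: 21.35
position: [0.5412, -0.0033, 0.2299]
tool_rot: [2.322, 2.1, 0.012]
ft_force: [1.1, -0.2, -0.6]
grip_width: 0.599
grip_force: 0.0
```

```bash
python3 st.py; python3 - <<'E'
from h import *
C=cams()
s=ctrl.get_state();w=ctrl.get_image("wrist")
np.savez("w.npz",pos=s["position"],rot=s["tool_rot"],**{k:w[k] for k in w})
a=C["scene"]["pixels"][215:315,190:323,::-1];b=C["side"]["pixels"][180:280,340:473,::-1]
f=lambda a,k=3:cv2.resize(a,None,fx=k,fy=k,interpolation=cv2.INTER_CUBIC)
top=np.hstack([f(a),f(b)]);wi=cv2.resize(w["pixels"][:,:,::-1],(400,300))
o=np.zeros((600,798,3),np.uint8);o[:300]=top;o[300:,:400]=wi;cv2.imwrite("pics/p6.png",o);cv2.imwrite("pics/w6.png",w["pixels"][:,:,::-1])
E
```

```text
21.35 [ 0.5412 -0.0033  0.2299] yaw 84.25 loc [[-0.0006  0.1096]] F loc [[ 1.15 -0.1 ]]
```

View pics/p6.png

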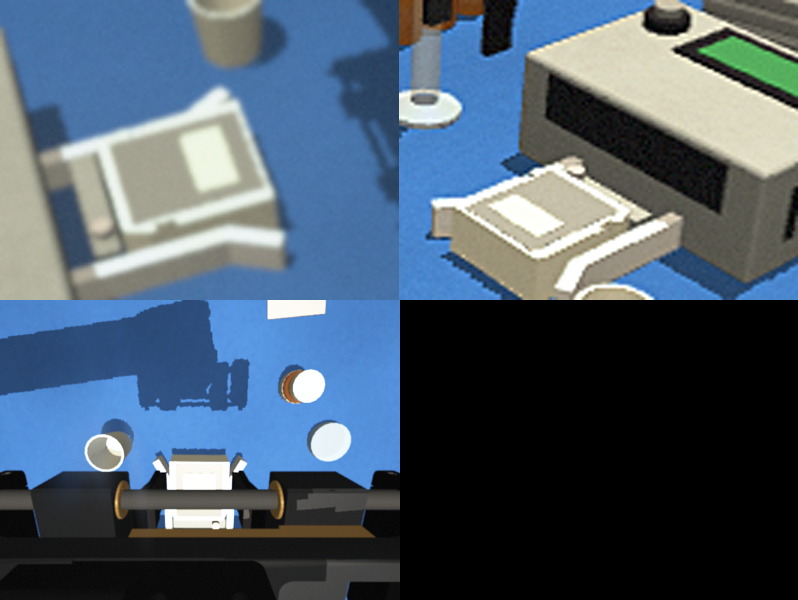

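```bash
cat > f.py <<'E'
from h import *
C=cams()
S=lambda u,v,*P:("scene",np.array([(u+.5)/3+189.5,(v+.5)/3+214.5]),tuple(np.array(P)/1000))
D=lambda u,v,*P:("side",np.array([(u-398.5)/3+339.5,(v+.5)/3+179.5]),tuple(np.array(P)/1000))
r=[.5309,-.1124,-.0992]
k,e=fit(C,[S(236,97,-50,55,45),S(275,195,50,55,45),S(97,152,-43,-55,45),S(130,228,43,-55,45),D(447,230,50,55,45),D(632,216,-43,-55,45),D(570,162,43,-55,45)],[.54,-.1,-.1])
print(k.round(4),e.tolist(),local(r,k[:2]),k[2]-r[2])
# predicted nick/corner pixels for a docked pose vs ejected pose
for yd in (.012,.022,.03):
    p=world([*world(r,(0,yd,0))[0,:2],r[2]],[(.05,.055,.045),(.043,-.055,.045),(-.043,-.055,.045)])
    print(yd,((proj(C["scene"],p)-[189.5,214.5])*3-.5).round(0).tolist(),((proj(C["side"],p)-[339.5,179.5])*3+398.5).round(0).tolist())
E
python3 f.py
```

```text
[ 0.5267 -0.0967 -0.0929] [[0.2, -0.1], [0.4, -0.7], [0.1, -2.8], [-1.6, 0.6], [2.0, -7.7], [-0.4, -1.6], [-5.0, 2.1]] [[-0.00572683  0.015189  ]] 0.006293551698376254
0.012 [[274.0, 201.0], [122.0, 237.0], [95.0, 150.0]] [[451.0, 601.0], [553.0, 563.0], [628.0, 606.0]]
0.022 [[288.0, 197.0], [136.0, 233.0], [108.0, 146.0]] [[442.0, 605.0], [545.0, 567.0], [620.0, 610.0]]
0.03 [[298.0, 194.0], [147.0, 230.0], [119.0, 143.0]] [[434.0, 609.0], [538.0, 570.0], [613.0, 613.0]]
```

The cassette appears to be held. To confirm the catch I'll look from above with the wrist camera, moving towards the button and closing the fingers on the way.

Request:
carry_out(
  steps=[
    [0,0,0,1,-4,0,0],
    [0,0,0,2,-8,0,0],
    [0,0,0,3.3,-12.4,-3,0],
    [0,0,0,3.3,-12.4,-7,0],
    [0,0,0,3.3,-12.4,-8,0],
    [0,0,0,3.3,-12.4,-8,0],
    [0,0,0,3.3,-12.4,-8,0],
  ],
)

```text
time: 22.3
position: [0.5706, -0.1257, 0.1436]
tool_rot: [2.326, 2.111, 0.002]
ft_force: [0.6, 0.2, 0.3]
grip_width: 0.058
grip_force: 0.0
```

```bash
python3 st.py; cat > wv.py <<'E'
from h import *
import sys
s=ctrl.get_state();w=ctrl.get_image("wrist");r=[.5309,-.1124,-.0992]
T=np.eye(4);T[:3,:3]=R.from_rotvec(s["tool_rot"]).as_matrix();T[:3,3]=s["position"];T=T@w["T_tool_cam"];np.save("T.npy",T)
uv=proj(w,world(r,[(.047,-.012,.02),(.05,.067,.045),(-.05,.067,.045),(.043,-.043,.045)]),T);print(uv.round(1).tolist())
cv2.imwrite("pics/w7.png",w["pixels"][:,:,::-1])
E
python3 wv.py
```

```text
22.3 [ 0.5706 -0.1257  0.1436] yaw 84.44 loc [[ 0.0409 -0.0093]] F loc [[0.61 0.28]]
[[326.6, 236.7], [332.3, 140.2], [195.4, 139.9], [322.1, 281.1]]
```

```bash
python3 -c "
import cv2
a=cv2.imread('pics/w7.png')[130:320,165:385];cv2.imwrite('pics/w7c.png',cv2.resize(a,None,fx=3,fy=3,interpolation=cv2.INTER_CUBIC))"
```

```text
(no output)
```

View pics/w7c.png

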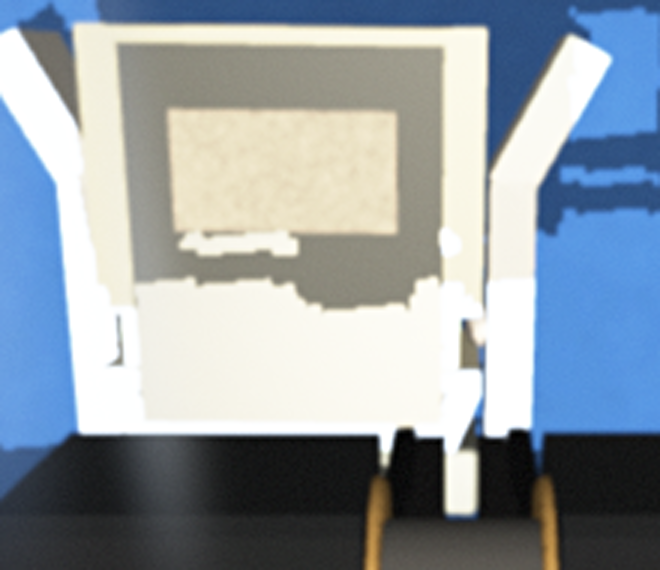

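The right-hand nick (crop (460–480,318–370)) has the catch's nose in it at (477,330), inside the cassette's side line, so the catch has snapped in. Next is the button.

Request:
carry_out(
  steps=[
    [0,0,0,0,0,2,0],
    [0,0,0,0.6,-4,2,0],
    [0,0,0,1.2,-8,2,0],
    [0,0,0,1.8,-12,2,0],
    [0,0,0,2.4,-16,2,0],
    [0,0,0,2.8,-20,2,0],
    [0,0,0,2.9,-22.5,2,0],
    [0,0,0,2.9,-22.5,2,0],
    [0,0,0,2.9,-22.5,2,0],
  ],
)

```text
time: 23.25
position: [0.6001, -0.3521, 0.1644]
tool_rot: [2.328, 2.107, 0.003]
ft_force: [0.9, 1.6, -0.4]
grip_width: 0.004
grip_force: 0.0
```

```bash
python3 st.py
```

```text
23.25 [ 0.6001 -0.3521  0.1644] yaw 84.29 loc [[ 0.0926 -0.2317]] F loc [[0.72 1.72]]
```

Descending in small steps while watching the force.

Request:
carry_out(
  steps=[
    [0,0,0,0,0,-1,0],
    [0,0,0,0,0,-2,0],
    [0,0,0,0,0,-3,0],
    [0,0,0,0,0,-3.4,0],
    [0,0,0,0,0,-3.7,0],
    [0,0,0,0,0,-4,0],
    [0,0,0,0,0,-4,0],
  ],
)

```text
time: 23.95
position: [0.5991, -0.352, 0.1228]
tool_rot: [-2.329, -2.108, -0.0]
ft_force: [-1.6, 3.1, 3.7]
grip_width: 0.007
grip_force: 2.0
```

Request:
carry_out(
  steps=[
    [0,0,0,0,0,-0.2,0],
    [0,0,0,0,0,-0.2,0],
  ],
)

```text
time: 24.15
position: [0.5995, -0.3524, 0.1216]
tool_rot: [2.329, 2.108, 0.001]
ft_force: [-1.7, 2.7, 4.3]
grip_width: 0.004
grip_force: 2.4
```

Request:
carry_out(
  steps=[
    [0,0,0,0,0,-0.2,0],
    [0,0,0,0,0,-0.2,0],
  ],
)

```text
time: 24.35
position: [0.5996, -0.3523, 0.1214]
tool_rot: [2.328, 2.107, 0.001]
ft_force: [-5.2, 4.0, 12.6]
grip_width: 0.006
grip_force: 6.5
```

Request:
carry_out(
  steps=[
    [0,0,0,0,0,-0.2,0],
    [0,0,0,0,0,-0.2,0],
    [0,0,0,0,0,-0.2,0],
  ],
)

```text
time: 24.65
position: [0.5996, -0.3524, 0.1212]
tool_rot: [2.328, 2.107, 0.0]
ft_force: [-7.6, 5.6, 19.8]
grip_width: 0.003
grip_force: 9.9
```

Request:
carry_out(
  steps=[
    [0,0,0,0,0,0.4,0],
    [0,0,0,0,0,0.4,0],
  ],
)

```text
time: 24.85
position: [0.5999, -0.3527, 0.1223]
tool_rot: [2.327, 2.106, 0.001]
ft_force: [-1.8, 1.8, 4.8]
grip_width: 0.006
grip_force: 2.2
```

Request:
carry_out(
  steps=[
    [0,0,0,0,0,0.3,0],
    [0,0,0,0,0,0.3,0],
  ],
)

```text
time: 25.05
position: [0.5999, -0.3527, 0.1242]
tool_rot: [2.328, 2.107, 0.001]
ft_force: [1.2, 0.2, 3.7]
grip_width: 0.004
grip_force: 1.6
```

Request:
carry_out(
  steps=[
    [0,0,0,0,0,2,0],
    [0,0,0,0,0,5,0],
    [0,0,0,0,0,9,0],
    [0,0,0,0,0,12,0],
    [0,0,0,0,0,12,0],
    [0,0,0,0,0,12,0],
    [0,0,0,0,0,12,0],
  ],
)

```text
time: 25.75
position: [0.5982, -0.3526, 0.2413]
tool_rot: [-2.328, -2.106, 0.002]
ft_force: [0.3, 0.5, -1.1]
grip_width: 0.002
grip_force: 0.0
```

```bash
python3 st.py; python3 - <<'E'
from h import *
# did the cassette stay? compare with pictures before (p6 crop region)
C=cams();p=cv2.imread("pics/p6.png")[:300]
a=C["scene"]["pixels"][215:315,190:323,::-1]
a=cv2.resize(a,None,fx=3,fy=3,interpolation=cv2.INTER_CUBIC)
g=lambda x:cv2.cvtColor(np.ascontiguousarray(x),cv2.COLOR_BGR2GRAY).astype(np.float32)
# label patch & rail patch shift
for n,(x0,y0,x1,y1) in {"label":(165,110,255,205),"rear edge":(225,120,285,200),"rail":(180,225,300,270)}.items():
    t=g(p[y0:y1,x0:x1]);m=cv2.matchTemplate(g(a[y0-12:y1+12,x0-12:x1+12]),t,cv2.TM_CCOEFF_NORMED);_,v,_,l=cv2.minMaxLoc(m);print(n,v,(l[0]-12)/3,(l[1]-12)/3)
E
```

```text
25.75 [ 0.5982 -0.3526  0.2413] yaw 84.27 loc [[ 0.0907 -0.2324]] F loc [[0.23 0.49]]
label 0.997772753238678 0.0 0.0
rear edge 0.9994668364524841 0.0 0.0
rail 0.9996249079704285 0.0 0.0
```

```bash
python3 -c "
from bench import ctrl
print(ctrl.close_job())"
```

```text
the job is handed in; nothing more can be done
None
```

The cassette is docked and, as far as the wrist camera showed, held by the catch; the start button was pressed to its stop and let go, the bystanders were not moved on purpose, and the job was handed in at about 26 s with no verdict shown. The cassette snagged on a rail once on the way in (16 N) and met a firm stop in the bay, where I pushed to about 19 N.

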